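Find the rocking end cap and press it home

TASK

One of the four blue end caps on the grey tubes is not seated: press near the edge of the caps, one after another, until one rocks under your fingertip, and then press that cap down in its middle until it sits fully home and level. Only press with the fingertips, grasp nothing: do not lift any cap off its tube, and leave the things standing around alone.

Things in the scene. Friction and masses are not known exactly. Their poses are not given: they have to be found in the camera images.
- nest: fixed white board with blue edges, 250 x 242 mm, 20 mm thick, that holds four upright tubes at (+-55, +-55) mm from its middle, along its own axes. Origin: centre of its underside, on the table
- cap_1: one of four identical round blue end caps, 76 mm across, each pushed over a grey tube (64 mm across) that stands in the nest. Origin at the centre of its flat top (white dot, 14 mm across), z up. The top is 5 mm thick; a 3 mm thick skirt hangs 14 mm below it, 3 mm loose around the tube. What is said of caps 1 to 4 holds for all four
- cap_2: identical end cap. At the start every cap stands level with its top 110 mm above the table. The tubes differ by a few mm in length, hidden inside the caps, so neither height nor looks tell which cap is loose. A seated cap does not give when pressed anywhere
- cap_3: identical end cap. The one unseated cap (it may be any of the four) rests level on a stiff stud, 12 mm across, in the middle of its tube. Pressed lightly (1 to 3 N) about 28 mm from its centre it tips: a fingertip there goes 2 to 4 mm down, the cap leans up to 0.2 rad, until it meets the tube's rim; it falls back level when let go
- cap_4: identical end cap. The unseated cap goes home only when pressed straight down on its white dot with more than about 11 N: it sinks 5 mm until it sits on the tube's rim, and stays there, level
- jar: small closed jar, 28 mm across, 55 mm tall, standing on the nest between the four tubes; leave alone. Origin: centre of its underside
- coupler: loose grey ring, 56 mm across, 45 mm tall, standing beside the nest; leave alone. Origin: centre of its underside
- offcut: loose grey tube offcut, 64 mm across, 70 mm tall, standing beside the nest; leave alone. Origin: centre of its underside
- wrench: steel wrench 150 mm long, lying flat beside the nest; leave alone. Origin under its middle, x along it
- carton: small cardboard box 70 x 50 x 40 mm beside the nest; leave alone. Origin: centre of its underside
- weight: brass weight, 40 mm across, 35 mm tall, beside the nest; leave alone. Origin: centre of its underside
There are look-alikes about, which are no part of the job. Leave any black or turquoise look-alike of the cap_3 alone.

How it is judged (in metres and radians):
On the way, in this order (a step that is already met when the one before it is completed fails the run):
1. the loose cap has been tipped by pressing near its edge (a cap leans more than 0.06 rad) (angle between any of cap_1, cap_2, cap_3, cap_4's own z axis and vertical above 0.06 rad), for 0.1 s.
2. that cap has been pressed home: more than 3.5 mm lower than it was, all caps level (height (world z) of any of cap_1, cap_2, cap_3, cap_4 below 0.1065 m and angle between each of cap_1, cap_2, cap_3, cap_4's own z axis and vertical below 0.04 rad), for 0.2 s.
At the end, for the whole second after the job is handed in: the loose cap sits home on its tube, 3.5 to 7.5 mm lower than at the start; all four caps are on their tubes (no top more than 2 mm higher than at the start), level within 0.04 rad, and at rest (all of step 2 and height (world z) of cap_1 between 0.1025 and 0.112 m and height (world z) of cap_2 between 0.1025 and 0.112 m and height (world z) of cap_3 between 0.1025 and 0.112 m and height (world z) of cap_4 between 0.1025 and 0.112 m and linear speed of each of cap_1, cap_2, cap_3, cap_4 below 0.02 m/s); the robot touches nothing.
It fails at once if a cap is lifted (its middle more than 8 mm above where it started) (height (world z) of any of cap_1, cap_2, cap_3, cap_4 above 0.118 m).
It fails at once if a thing standing around is moved by more than 20 mm (distance of any of jar, coupler, offcut, wrench, carton, weight from where it was at the start of the episode above 0.02 m).
It also fails if it takes over 48 s, if anything falls off the work surface, if the arm or the gripper's body presses on something with over 40 N, if the wrist force passes 120 N, or if a joint passes its speed limit or range.

ROBOT

A 6-joint arm with a two-finger parallel gripper is mounted at the origin on the work surface. World frame = base frame: x ahead of the robot, y to its left, z up, the work surface at z = 0. Lengths are in m, angles in degrees, forces in N, time in s.
With the tool pointing down it reaches from about 0.4 to 0.825 m from the base axis. Payload 7 kg.
Tool frame: the origin (TCP) lies at the very end of the fingers, on their centre line; the grasp point (between the pads) lies 19 mm behind it; x points along the fingers, y is the direction in which the jaws open and shut, and the axes are right-handed (so a half turn about x gives the same grasp; the last joint's range is limited). The gripper opens to 88 mm and grips with 3 to 60 N. Pads are 19 mm wide; open, the fingers measure 130 mm over their backs; the gripper's body (78 mm by 193 mm) begins 47 mm behind the grasp point.
Start: joints at [82.798, 20.546, 0.682, 0, -70.136, -16.507], TCP at [0.271, 0.618, 0.227] pointing down, gripper open.
Joint ranges: [-176.03, 176.03], [-82.01, 121.73], [-58.28, 71.71], [-173.87, 95.51], [-174.79, -0.11], [-173.66, 173.66]. Speed limits (degrees/s): [136.94, 136.94, 172.46, 180, 180, 180].

INTERFACE

Orientations are given as [roll, pitch, yaw] about the fixed x, y, z axes, in that order (R = Rz(yaw) Ry(pitch) Rx(roll)).
In Python, from plant import * gives the robot as it stands. The module is installed in compiled form; this text tells all that it offers.
- The arm moves only by the shell command python3 -m creep 'ROWS' [FORCE]. ROWS is a JSON object of lists of equal length, an entry for each row: "jaw": the closure, from -1 (fully open) to 1 (shut); "translation": the shift along the tool's x, y, z in m, a list of three; "roll": the turn about the tool's x in rad. A call has exactly 10 rows; each row shifts and turns the commanded pose from where the row before left it, along the tool's axes as they then stand; what a row does not reach is not made up. A row lasts 1/10 s, in which the tool goes at most 50 mm and 8.59 degrees, less where a joint would pass 70% of its speed; a pose out of reach is approached as far as the arm can. A call with a gripper value outside its range is refused whole. The fingers move at their own pace and stop on an object; FORCE is the grip in N (left out, the last holds). Time passes only in rows, so rows that do not move let the fingers close, or fill a call up. It gives the time, the measured TCP pose, the force and the opening at its end, in the units of the state.
- get_state(): the state, without advancing time (a new reading comes with each control period).
- capture(name): name is "side" or "top" or "wrist"; returns a dict with "image" (400x640x3 uint8, red, green, blue), "fovy" (degrees; the focal length in pixels is half the picture's height over the tangent of half this angle, whatever the lens; pixels are square), "cx", "cy" (the principal point, pixels), "D" ([k1, k2, p1, p2, k3] as OpenCV has them; the pictures are not rectified), "pose" (4x4, takes a point from camera to world coordinates); the wrist camera has in their place "tool_from_camera" (4x4, takes a point from camera to tool coordinates, whose origin is the TCP and whose axes are the tool frame's). Camera axes: x right, y up, looking along -z (the intrinsics and any distortion apply to the point x, -y, -z); pixel columns grow to the right and rows downward; lengths in m; the calibration is good to about 2 mm. A picture is of the moment at which its call begins: read the wrist's pose just before it. There is no depth.
- close_job(): hands the job in, once; it reports no verdict.
The state is a dict: "time_s": time; "joints": joint angles; "qd": joint speeds; "joint_torque": joint torques, N m; "tcp_pos": TCP position; "eef_rot": TCP orientation; "contact_force": force on the tool from outside, world axes, zero at the start; "moment": the same for the moment, N m; "gripper_width": finger opening in m.
Only numpy, scipy, OpenCV 4.12 (cv2) and the standard library are available. Lean on these libraries where they do the work, as an engineer would, in place of code of your own. Each camera call takes 0.05 s, during which the arm holds its last target.

## Working session

There is one attempt and no reset: what is moved stays moved. The work goes in short steps, Python scripts to look and compute and a shell command to move; the robot and the scene stay as the last step left them, time stands still between calls to the robot, and variables do not carry over. Pictures are saved under pics/ and viewed, and the job is handed in when it is done.

```bash
mkdir -p pics && python3 - <<'E'
from plant import *
import cv2
for n in ("top","side"):
    c=capture(n); cv2.imwrite(f"pics/{n}0.png",c["image"][:,:,::-1])
    print(n,c["fovy"],c["cx"],c["cy"],c["D"],c["pose"])
s=get_state()
print({k:s[k] for k in ("time_s","tcp_pos","eef_rot","contact_force","gripper_width")})
E
```

```text
top 56.29654108152122 320.4294074366646 201.873419555192 [-0.07259345  0.          0.          0.          0.        ] [[ 2.31801420e-02  9.92886454e-01 -1.16786859e-01  5.04374493e-01]
 [-9.99727837e-01  2.33290324e-02 -9.20734584e-05  3.11334460e-02]
 [ 2.63310593e-03  1.16757209e-01  9.93156997e-01  7.82096191e-01]
 [ 0.00000000e+00  0.00000000e+00  0.00000000e+00  1.00000000e+00]]
side 50.22867930842788 319.2203413429579 205.0146096252098 [-0.10120542  0.          0.          0.          0.        ] [[ 0.98845557  0.0808435  -0.12814018  0.43554635]
 [-0.15127338  0.57394126 -0.80480295 -0.74835765]
 [ 0.00848185  0.81489616  0.57954491  0.63883275]
 [ 0.          0.          0.          1.        ]]
{'time_s': 0.1, 'tcp_pos': array([0.27126709, 0.61763881, 0.22573902]), 'eef_rot': array([  96.17716161,   89.91687212, -107.53896057]), 'contact_force': array([ 0.04136812, -0.6995863 , -1.05261399]), 'gripper_width': 0.08732254244272958}
```

View pics/top0.png

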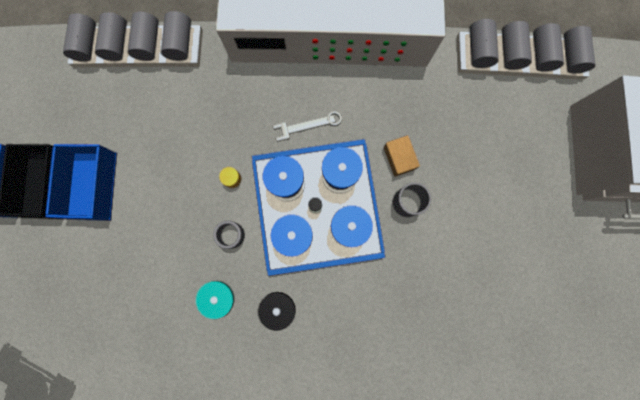

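View pics/side0.png

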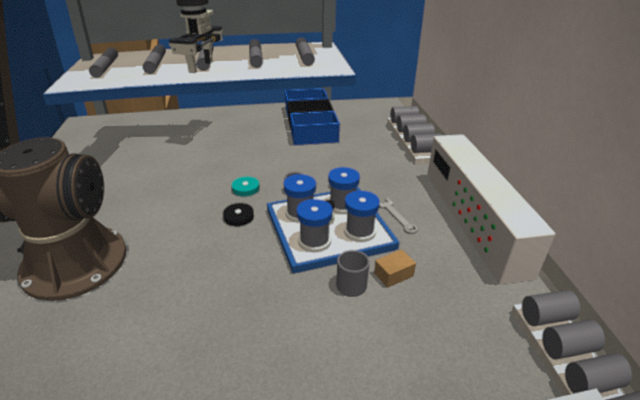

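The top view shows the four blue caps on the white nest, with dots near (283,176), (342,167), (292,236) and (352,227). The black (277,311) and turquoise (214,300) discs are look-alikes lying on the table. The jar is at (315,205), in the middle of the nest. I'll confirm this in crops and measure.

```bash
cat > h.py <<'E'
import numpy as np, cv2
def K(c):
    f=200/np.tan(np.radians(c["fovy"]/2)); return np.array([[f,0,c["cx"]],[0,f,c["cy"]],[0,0,1.]])
def ray(c,uv,pose=None):
    P=c["pose"] if pose is None else pose
    p=cv2.undistortPoints(np.array(uv,float).reshape(-1,1,2),K(c),np.array(c["D"],float)).reshape(-1,2)
    d=np.c_[p[:,0],-p[:,1],-np.ones(len(p))]@P[:3,:3].T
    return P[:3,3],d
def onplane(c,uv,z,pose=None):
    o,d=ray(c,uv,pose); return o+d*((z-o[2])/d[:,2])[:,None]
def proj(c,X,pose=None):
    P=c["pose"] if pose is None else pose
    q=(np.atleast_2d(X)-P[:3,3])@P[:3,:3]; q=q*[1,-1,-1]
    return cv2.projectPoints(q,np.zeros(3),np.zeros(3),K(c),np.array(c["D"],float))[0].reshape(-1,2)
def dots(im,near,r=7):
    out=[]
    for u,v in near:
        x0,y0=int(u)-r,int(v)-r
        a=im[y0:y0+2*r+1,x0:x0+2*r+1].astype(float)
        w=np.clip(a[:,:,0]-110,0,None)   # red channel: blue cap dark
        yy,xx=np.mgrid[0:a.shape[0],0:a.shape[1]]
        out.append((x0+(w*xx).sum()/w.sum(),y0+(w*yy).sum()/w.sum()))
    return np.array(out)
E
python3 - <<'E'
from plant import *
from h import *
c=capture("top"); s=capture("side")
t=dots(c["image"],[(283,176),(342,167),(292,236),(352,227)]); print(t.round(1))
X=onplane(c,t,.11); print(X.round(4))
pr=proj(s,X); print("side reproj",pr.round(1))
d=dots(s["image"],pr,5); print(d.round(1)); print(onplane(s,d,.11).round(4))
m=X.mean(0); print("mid",m, [np.linalg.norm(X[i]-X[j]).round(4) for i,j in ((0,1),(2,3),(0,2),(1,3))])
cv2.imwrite("pics/topc.png",cv2.resize(c["image"][125:285,205:445,::-1],None,fx=3.3,fy=3.3,interpolation=cv2.INTER_CUBIC))
cv2.imwrite("pics/sidec.png",cv2.resize(s["image"][150:310,210:430,::-1],None,fx=3.5,fy=3.5,interpolation=cv2.INTER_CUBIC))
E
```

```text
[[282.5 175.3]
 [341.9 166.4]
 [291.  235. ]
 [351.5 225.6]]
[[ 0.6307  0.1016  0.11  ]
 [ 0.6498 -0.0066  0.11  ]
 [ 0.5224  0.0825  0.11  ]
 [ 0.5418 -0.0257  0.11  ]]
side reproj [[344.3 174.5]
 [362.7 199.5]
 [300.1 182.1]
 [315.  208.6]]
[[343.6 174.3]
 [362.1 199.4]
 [299.5 181.9]
 [314.1 208.4]]
[[ 0.6292  0.1027  0.11  ]
 [ 0.6484 -0.0061  0.11  ]
 [ 0.5213  0.0838  0.11  ]
 [ 0.5399 -0.0248  0.11  ]]
mid [0.58614798 0.03795285 0.11      ] [np.float64(0.1099), np.float64(0.11), np.float64(0.1099), np.float64(0.1097)]
```

View pics/topc.png

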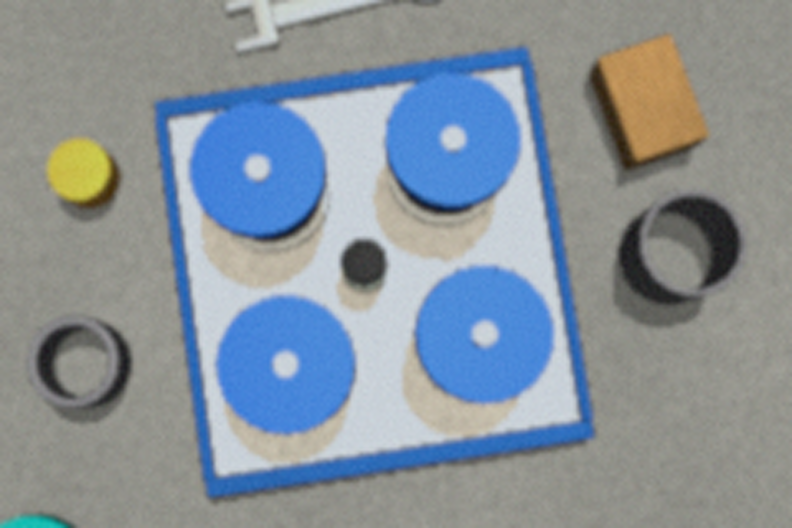

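View pics/sidec.png

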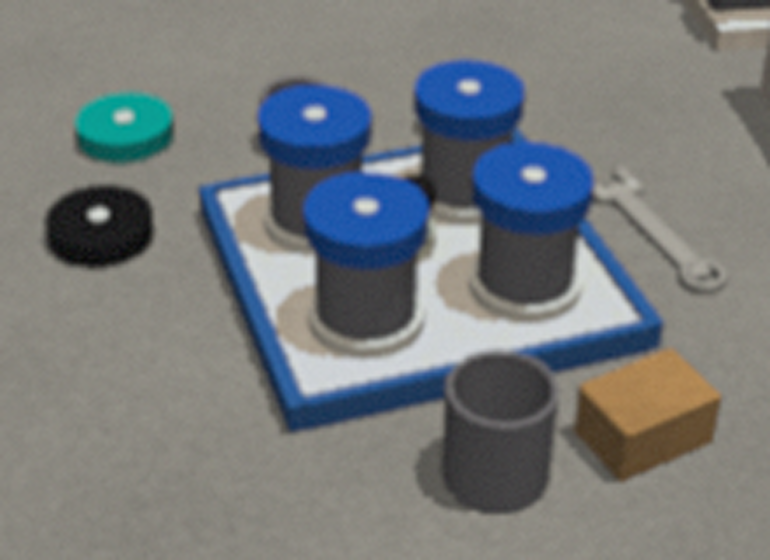

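Both views agree to within 2 mm, and the caps sit on a 110 mm square as they should. The crops confirm that the four blue discs on tubes are the caps. Next I'll work out the tool axes and the shifts.

```bash
cat >> h.py <<'E'
from scipy.spatial.transform import Rotation as Ro
CAP=dict(A=(.630,.102),B=(.649,-.0065),C=(.522,.083),D=(.541,-.0255))
def where(s):
    R=Ro.from_euler("xyz",s["eef_rot"],degrees=True).as_matrix()
    return R,np.array(s["tcp_pos"])
E
python3 - <<'E'
from plant import *
from h import *
R,p=where(get_state()); print(R.round(4)); print(p)
zt=R[:,2]
for k,(x,y) in CAP.items():
    for sg in (1,-1):
        e=np.array([x,y,.125])+sg*.028*zt
        d=R.T@(e-p); print(k,sg,e.round(4),"tool",d.round(4),"norm",np.linalg.norm(d).round(3))
E
```

```text
[[-3.000e-04 -4.021e-01 -9.156e-01]
 [-9.000e-04 -9.156e-01  4.021e-01]
 [-1.000e+00  1.000e-03 -1.000e-04]]
[0.27131342 0.61778283 0.22599852]
A 1 [0.6044 0.1133 0.125 ] tool [ 0.1014  0.3279 -0.5078] norm 0.613
A -1 [0.6556 0.0907 0.125 ] tool [ 0.1014  0.3279 -0.5638] norm 0.66
B 1 [0.6234 0.0048 0.125 ] tool [ 0.1015  0.4196 -0.5688] norm 0.714
B -1 [ 0.6746 -0.0178  0.125 ] tool [ 0.1015  0.4196 -0.6248] norm 0.759
C 1 [0.4964 0.0943 0.125 ] tool [ 0.1014  0.3888 -0.4165] norm 0.579
C -1 [0.5476 0.0717 0.125 ] tool [ 0.1014  0.3888 -0.4725] norm 0.62
D 1 [ 0.5154 -0.0142  0.125 ] tool [ 0.1015  0.4805 -0.4776] norm 0.685
D -1 [ 0.5666 -0.0368  0.125 ] tool [ 0.1015  0.4805 -0.5336] norm 0.725
```

```bash
python3 -m creep '{"jaw":[1,1,1,1,1,1,1,1,1,1],"translation":[[0.005,0.0164,-0.0254],[0.005,0.0164,-0.0254],[0.005,0.0164,-0.0254],[0.005,0.0164,-0.0254],[0.005,0.0164,-0.0254],[0.005,0.0164,-0.0254],[0.005,0.0164,-0.0254],[0.005,0.0164,-0.0254],[0.005,0.0164,-0.0254],[0.005,0.0164,-0.0254]],"roll":[0,0,0,0,0,0,0,0,0,0]}' 10
```

```text
time_s: 1.2
tcp_pos: [0.4385, 0.3645, 0.1763]
eef_rot: [43.7, 90.0, -160.0]
contact_force: [1.2, 0.9, -0.8]
gripper_width: 0.013
```

```bash
python3 -m creep '{"jaw":[1,1,1,1,1,1,1,1,1,1],"translation":[[0.004,0.0164,-0.0254],[0.004,0.0164,-0.0254],[0.004,0.0164,-0.0254],[0.004,0.0164,-0.0254],[0.004,0.0164,-0.0254],[0.004,0.0164,-0.0254],[0.004,0.0164,-0.0254],[0.004,0.0164,-0.0254],[0.004,0.0164,-0.0254],[0,0,0]],"roll":[0,0,0,0,0,0,0,0,0,0]}' && python3 - <<'E'
from plant import *
from h import *
s=get_state();R,p=where(s);print(p,s["gripper_width"],s["contact_force"]); print(R.round(3))
for k,(x,y) in CAP.items(): print(k,(R.T@(np.array([x,y,.11])+.028*R[:,2]-p)).round(4))
c=capture("wrist"); cv2.imwrite("pics/w1.png",c["image"][:,:,::-1])
P=np.eye(4);P[:3,:3]=R;P[:3,3]=p;P=P@c["tool_from_camera"]
print("tip px",proj(c,p,P))
for k,(x,y) in CAP.items(): print(k,proj(c,[x,y,.11],P).round(1))
c=capture("top"); cv2.imwrite("pics/t1.png",c["image"][:,:,::-1])
E
```

```text
time_s: 2.2
tcp_pos: [0.5888, 0.1359, 0.1395]
eef_rot: [61.2, 89.9, -142.7]
contact_force: [-1.1, 0.7, 0.3]
gripper_width: 0.0005
[0.58884052 0.13588756 0.13952666] 0.000526344397295168 [-1.07819632  0.73244372  0.26553257]
[[-0.001 -0.405 -0.914]
 [-0.001 -0.914  0.405]
 [-1.     0.001  0.001]]
A [ 0.0295  0.0143 -0.0234]
B [ 0.0296  0.1058 -0.0847]
C [0.0297 0.0754 0.0677]
D [0.0298 0.1669 0.0064]
tip px [[316.65600928 249.40268815]]
A [[341.7 145. ]]
B [[511.4  33.1]]
C [[432.8 287.2]]
D [[585.2 195.8]]
```

View pics/w1.png

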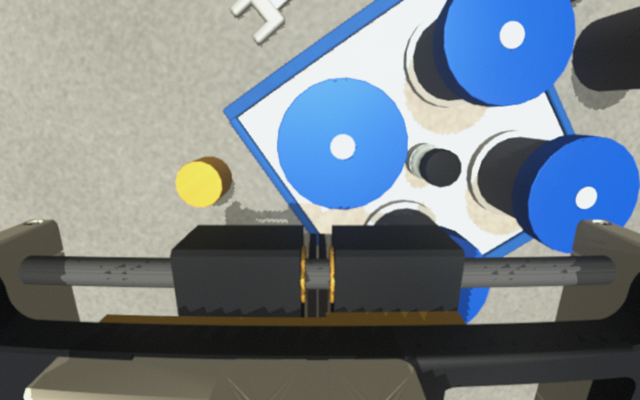

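View pics/t1.png

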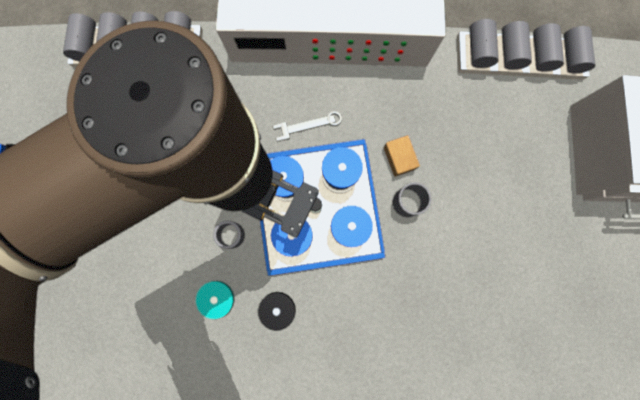

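The wrist view shows cap A's dot at (342,147) against a prediction of (342,145), and B's at (512,35) against (511,33), so the measured positions hold. I'll move over cap A's edge and go down close to it.

```bash
python3 -m creep '{"jaw":[1,1,1,1,1,1,1,1,1,1],"translation":[[0,0.0072,-0.0117],[0,0.0071,-0.0117],[0.004,0,0],[0.004,0,0],[0.004,0,0],[0.004,0,0],[0.004,0,0],[0.003,0,0],[0.003,0,0],[0,0,0]],"roll":[0,0,0,0,0,0,0,0,0,0]}' && python3 - <<'E'
from plant import *
from h import *
s=get_state();R,p=where(s);print(p,s["contact_force"],s["moment"])
E
```

```text
time_s: 3.3
tcp_pos: [0.6034, 0.1161, 0.1141]
eef_rot: [45.1, 90.0, -158.6]
contact_force: [0.0, -0.9, -0.4]
gripper_width: 0.0004
[0.60342041 0.11613367 0.11407382] [ 0.00258335 -0.90248222 -0.449648  ] [ 0.00195486 -0.00092481  0.03310848]
```

```bash
python3 -m creep '{"jaw":[1,1,1,1,1,1,1,1,1,1],"translation":[[0.001,0,0],[0.001,0,0],[0.001,0,0],[0.0005,0,0],[0.0005,0,0],[0.0005,0,0],[0.0005,0,0],[0,0,0],[0,0,0],[0,0,0]],"roll":[0,0,0,0,0,0,0,0,0,0]}' && python3 - <<'E'
from plant import *
from h import *
s=get_state();R,p=where(s);print(p,s["contact_force"],s["moment"])
E
```

```text
time_s: 4.3
tcp_pos: [0.6037, 0.1162, 0.1096]
eef_rot: [146.2, 90.0, -57.5]
contact_force: [0.3, -0.1, 0.4]
gripper_width: 0.0008
[0.60368205 0.11615567 0.10958595] [ 0.28291989 -0.11739395  0.42412966] [ 0.08237184  0.02538    -0.02398861]
```

```bash
python3 -m creep '{"jaw":[1,1,1,1,1,1,1,1,1,1],"translation":[[0.0005,0,0],[0.0005,0,0],[0.0005,0,0],[0.0005,0,0],[0,0,0],[0,0,0],[0,0,0],[0,0,0],[0,0,0],[0,0,0]],"roll":[0,0,0,0,0,0,0,0,0,0]}' && python3 - <<'E'
from plant import *
from h import *
s=get_state();R,p=where(s);print(p,s["contact_force"],s["moment"])
c=capture("side");cv2.imwrite("pics/s_A.png",cv2.resize(c["image"][130:290,230:450,::-1],None,fx=3.5,fy=3.5,interpolation=cv2.INTER_CUBIC))
E
```

```text
time_s: 5.3
tcp_pos: [0.6037, 0.1162, 0.1077]
eef_rot: [-126.1, 90.0, 30.2]
contact_force: [-2.7, 1.2, 5.2]
gripper_width: 0.0005
[0.60371012 0.11619533 0.10771537] [-2.74424969  1.19518849  5.18698421] [0.46624349 0.84326436 0.00214333]
```

View pics/s_A.png

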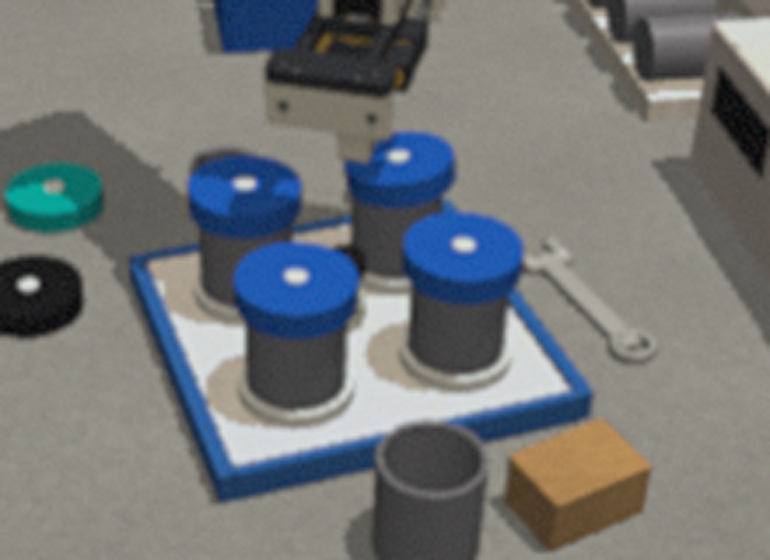

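Cap A seems to lean towards the finger: 2.3 mm down at 5 N, with an outward side force. I'll compare it with the first picture.

```bash
python3 - <<'E'
import cv2,numpy as np
from plant import *
from h import *
a=cv2.imread("pics/side0.png"); c=capture("side"); b=c["image"][:,:,::-1]
f=lambda im:cv2.resize(im[155:225,310:390],None,fx=5,fy=5,interpolation=cv2.INTER_CUBIC)
cv2.imwrite("pics/cmpA.png",np.hstack([f(a),f(b)]))
for im in (a[:,:,::-1],b[:,:,::-1]): print(dots(im,[(343.6,174.3),(362,199.4),(299.5,182),(314,208)],4).round(2))
s=get_state();print(s["time_s"],s["tcp_pos"],s["contact_force"])
E
```

```text
[[343.61 174.32]
 [362.08 199.41]
 [299.52 181.85]
 [314.12 208.44]]
[[343.46 174.07]
 [362.06 199.4 ]
 [299.52 182.  ]
 [314.12 208.43]]
5.4 [0.60370725 0.1162148  0.10769842] [-2.42092133  1.87598002  5.03647706]
```

View pics/cmpA.png

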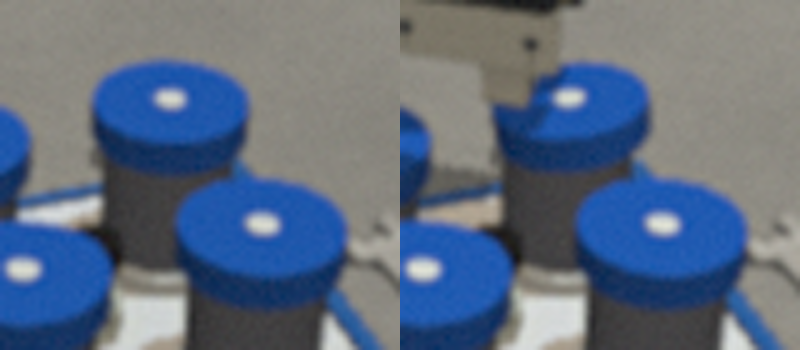

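```bash
cat > w.py <<'E'
import sys
from plant import *
from h import *
def look(name,cap):
    s=get_state();R,p=where(s);c=capture("wrist");im=c["image"][:,:,::-1].copy()
    P=np.eye(4);P[:3,:3]=R;P[:3,3]=p;P=P@c["tool_from_camera"]
    cv2.imwrite(f"pics/{name}_raw.png",im)
    a=np.linspace(0,2*np.pi,90)
    for k,(x,y) in CAP.items():
        q=proj(c,np.c_[x+.038*np.cos(a),y+.038*np.sin(a),0*a+.11],P)
        cv2.polylines(im,[np.round(q*8).astype(int)],True,(0,255,255),1,cv2.LINE_AA,3)
        print(k,proj(c,[x,y,.11],P).round(1))
    cv2.imwrite(f"pics/{name}.png",im)
    print(s["time_s"],p.round(4),np.round(s["contact_force"],2),np.round(s["moment"],2))
look(sys.argv[1],None)
E
python3 w.py wA
```

```text
A [[321.6 195.1]]
B [[521.   66.7]]
C [[426.6 349.2]]
D [[601.2 249.3]]
5.4 [0.6037 0.1162 0.1077] [-2.42  1.88  5.04] [0.47 0.88 0.01]
```

View pics/wA.png

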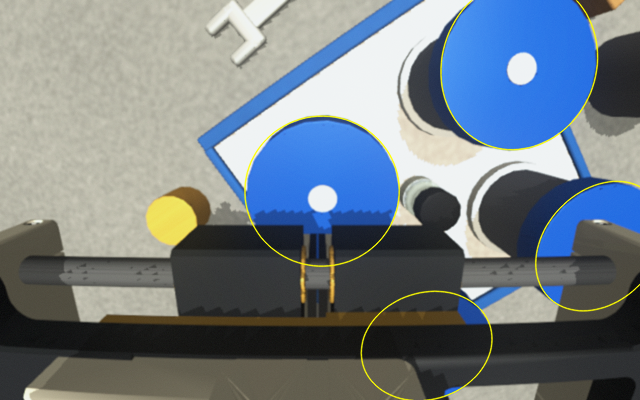

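```bash
python3 - <<'E'
from plant import *
from h import *
a=cv2.imread("pics/wA_raw.png"); cv2.imwrite("pics/wAz.png",cv2.resize(a[105:235,235:410],None,fx=4,fy=4,interpolation=cv2.INTER_CUBIC))
s=get_state();R,p=where(s);c=capture("wrist");P=np.eye(4);P[:3,:3]=R;P[:3,3]=p;P=P@c["tool_from_camera"]
print("cam world",P[:3,3].round(3), "look",(-P[:3,2]).round(3))
rgb=c["image"]; d=dots(rgb,[(322,199),(521.5,68)],14); print(d.round(1), onplane(c,d,.11,P).round(4))
E
```

```text
cam world [0.666 0.089 0.266] look [-0.236  0.103 -0.966]
[[322.1 198.2]
 [521.3  68.1]] [[ 0.6285  0.1024  0.11  ]
 [ 0.6484 -0.0064  0.11  ]]
```

View pics/wAz.png

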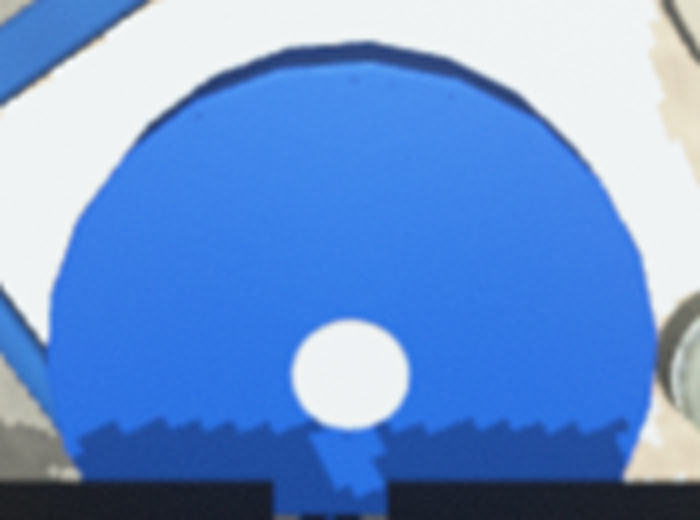

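The far skirt of cap A now shows as a strip about 5 px wide, though the camera is right above that edge. That means a lean of about 0.13 rad. I'll let go and check that the strip vanishes.

```bash
python3 -m creep '{"jaw":[1,1,1,1,1,1,1,1,1,1],"translation":[[-0.001,0,0],[-0.001,0,0],[-0.001,0,0],[-0.002,0,0],[-0.002,0,0],[-0.002,0,0],[0,0,0],[0,0,0],[0,0,0],[0,0,0]],"roll":[0,0,0,0,0,0,0,0,0,0]}' && python3 w.py wA2 && python3 - <<'E'
from plant import *
from h import *
a=cv2.imread("pics/wA2_raw.png"); cv2.imwrite("pics/wA2z.png",cv2.resize(a[100:240,235:410],None,fx=4,fy=4,interpolation=cv2.INTER_CUBIC))
s=get_state();R,p=where(s);c=capture("wrist");P=np.eye(4);P[:3,:3]=R;P[:3,3]=p;P=P@c["tool_from_camera"]
d=dots(c["image"],proj(c,[(*CAP["A"],.11),(*CAP["B"],.11)],P),14); X=onplane(c,d,.11,P);print(d.round(1), X.round(4))
print("to A centre, tool:",(R.T@(X[0]-p)).round(4),(R.T@(np.array([.630,.102,.11])-p)).round(4))
E
```

```text
time_s: 6.5
tcp_pos: [0.6036, 0.1161, 0.1165]
eef_rot: [43.0, 90.0, -160.7]
contact_force: [0.9, 0.0, -0.3]
gripper_width: 0.0006
A [[321.2 191. ]]
B [[510.2  68.9]]
C [[421.9 339.1]]
D [[588.8 243.1]]
6.5 [0.6036 0.1161 0.1165] [ 0.86  0.02 -0.28] [-0.04  0.   -0.05]
[[321.8 192.2]
 [510.6  69.6]] [[ 0.6293  0.1019  0.11  ]
 [ 0.6486 -0.0066  0.11  ]]
to A centre, tool: [ 0.0065  0.0027 -0.0292] [ 0.0065  0.0023 -0.0298]
```

View pics/wA2z.png

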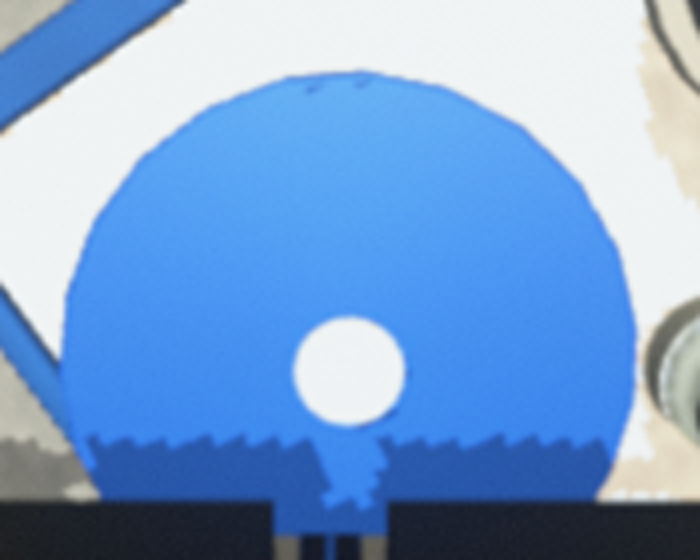

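The strip is gone once released, so cap A tipped and fell back level. It is the loose one. I'll move over its dot and press.

```bash
python3 -m creep '{"jaw":[1,1,1,1,1,1,1,1,1,1],"translation":[[-0.001,0.0012,-0.0098],[0,0.0013,-0.0098],[0,0,-0.0098],[0,0,0],[0,0,0],[0.002,0,0],[0.002,0,0],[0,0,0],[0,0,0],[0,0,0]],"roll":[0,0,0,0,0,0,0,0,0,0]}' && python3 - <<'E'
from plant import *
from h import *
s=get_state();R,p=where(s);print(p,s["contact_force"]);print((R.T@(np.array([.6295,.102,.11])-p)).round(4))
E
```

```text
time_s: 7.6
tcp_pos: [0.6296, 0.1022, 0.1137]
eef_rot: [-138.3, 90.0, 18.0]
contact_force: [-0.1, 0.7, 0.9]
gripper_width: 0.0005
[0.62956375 0.10218506 0.11368096] [-0.06399476  0.65898563  0.89985586]
[ 0.0037  0.0002 -0.    ]
```

Centred over the dot to 0.2 mm. Pressing down.

```bash
python3 -m creep '{"jaw":[1,1,1,1,1,1,1,1,1,1],"translation":[[0.001,0,0],[0.001,0,0],[0.001,0,0],[0.001,0,0],[0.0005,0,0],[0.0005,0,0],[0.0005,0,0],[0.0005,0,0],[0,0,0],[0,0,0]],"roll":[0,0,0,0,0,0,0,0,0,0]}'
```

```text
time_s: 8.6
tcp_pos: [0.6298, 0.102, 0.1088]
eef_rot: [-156.5, 89.9, -0.2]
contact_force: [-3.4, 0.5, 9.2]
gripper_width: 0.0007
```

```bash
python3 -m creep '{"jaw":[1,1,1,1,1,1,1,1,1,1],"translation":[[0.0005,0,0],[0.0005,0,0],[0.0005,0,0],[0.0005,0,0],[0.0005,0,0],[0.0005,0,0],[0.0005,0,0],[0,0,0],[0,0,0],[0,0,0]],"roll":[0,0,0,0,0,0,0,0,0,0]}'
```

```text
time_s: 9.6
tcp_pos: [0.6298, 0.102, 0.1053]
eef_rot: [-155.5, 89.9, 0.8]
contact_force: [-4.0, 0.4, 8.8]
gripper_width: 0.0005
```

```bash
python3 -m creep '{"jaw":[1,1,1,1,1,1,1,1,1,1],"translation":[[0.0005,0,0],[0.0005,0,0],[0.0005,0,0],[0.0005,0,0],[0,0,0],[0,0,0],[0,0,0],[0,0,0],[0,0,0],[0,0,0]],"roll":[0,0,0,0,0,0,0,0,0,0]}'
```

```text
time_s: 10.6
tcp_pos: [0.6298, 0.102, 0.1052]
eef_rot: [-156.9, 89.9, -0.5]
contact_force: [-8.7, -0.1, 21.5]
gripper_width: 0.0004
```

It bottomed at 105.2 mm with 21.5 N, so the cap sits on the rim. I'll lift straight off and check.

```bash
python3 -m creep '{"jaw":[1,1,1,1,1,1,1,1,1,1],"translation":[[-0.001,0,0],[-0.001,0,0],[-0.001,0,0],[-0.001,0,0],[-0.002,0,0],[-0.005,0,0],[-0.01,0,0],[-0.01,0,0],[-0.01,0,0],[-0.01,0,0]],"roll":[0,0,0,0,0,0,0,0,0,0]}' && python3 -m creep '{"jaw":[1,1,1,1,1,1,1,1,1,1],"translation":[[-0.01,0,0.02],[-0.01,0,0.02],[-0.01,0,0.02],[-0.01,0,0.02],[-0.01,0,0.02],[-0.01,0,0.02],[0,0,0],[0,0,0],[0,0,0],[0,0,0]],"roll":[0,0,0,0,0,0,0,0,0,0]}' && python3 w.py wF && python3 - <<'E'
from plant import *
from h import *
a=cv2.imread("pics/side0.png"); c=capture("side"); b=c["image"][:,:,::-1]
f=lambda im:cv2.resize(im[155:265,270:390],None,fx=3.3,fy=3.3,interpolation=cv2.INTER_CUBIC)
cv2.imwrite("pics/cmpF.png",np.hstack([f(a),f(b)]))
g=[(343.6,175.5),(362,199.4),(299.5,182),(314,208)]
for im in (a[:,:,::-1],c["image"]): print(dots(im,g,5).round(2))
for z in (.110,.105): print(z,proj(c,[.6292,.1027,z]).round(1))
E
```

```text
time_s: 11.6
tcp_pos: [0.6298, 0.1021, 0.1544]
eef_rot: [-134.7, 89.9, 21.6]
contact_force: [1.2, 0.4, 0.8]
gripper_width: 0.0006
time_s: 12.6
tcp_pos: [0.52, 0.15, 0.2126]
eef_rot: [61.1, 90.0, -142.7]
contact_force: [-0.2, 0.1, -0.4]
gripper_width: 0.0006
A [[316.1  43.2]]
B [[443.7 -44.4]]
C [[391.6 165. ]]
D [[511.7  88.1]]
12.6 [0.52   0.15   0.2126] [-0.21  0.06 -0.43] [ 0.03 -0.02 -0.07]
[[343.61 174.32]
 [362.08 199.41]
 [299.52 181.85]
 [314.12 208.44]]
[[343.64 176.08]
 [362.08 199.41]
 [299.52 181.85]
 [314.11 208.43]]
0.11 [[343.6 174.3]]
0.105 [[343.5 176.1]]
```

View pics/cmpF.png

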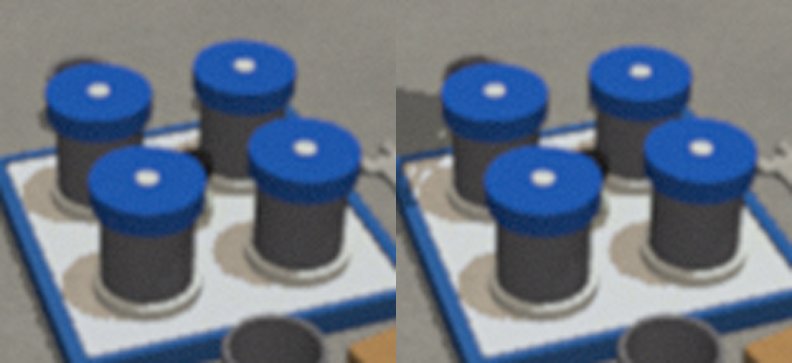

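View pics/wF.png

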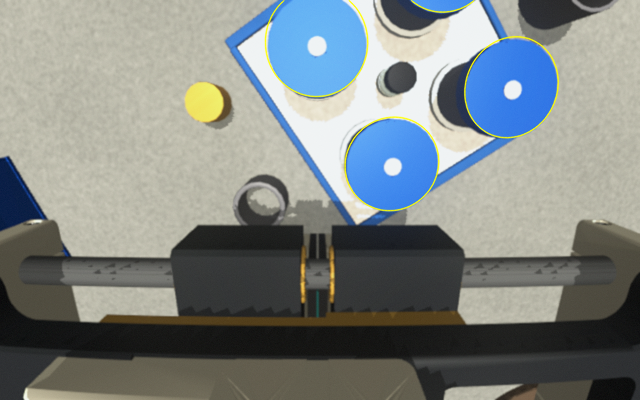

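Cap A's dot dropped from row 174.3 to 176.1, exactly the prediction for a top at 105 mm. The cap is level, the other three haven't moved, and the arm is clear. I'm handing in.

```bash
python3 -c "
from plant import *
print(close_job())"
```

```text
the job is handed in; nothing more can be done
None
```

The loose cap was the far-left one, at about (0.630, 0.102), and it is now pressed home and level. It was the first cap I tried, so I did not press the other three.

- **Finding it:** Pressed 28 mm from its centre, the cap let the fingertip go about 2 mm down, and it leaned about 0.13 rad. That lean is estimated from the strip of skirt visible in the wrist picture. It fell back level when released. The force reached about 5 N, more than the 1 to 3 N suggested for a light press. The first side-camera comparison did not clearly show the tip, so I relied on the wrist view.
- **Pressing home:** Pressed on its white dot, the cap sank until the fingertip stopped at 105.2 mm with 21.5 N.
- **Last checks:** In the side view its dot moved down 1.8 px, which matches a 5 mm drop to 105 mm. The cap looked level by eye. The other three dots moved less than 0.05 px. Nothing else in view had moved, and the arm was clear with no contact force at about 12.6 s when I handed in.

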